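# Wipe broken magnet chips off the fixture plate

## Robot

A 6-joint arm with a two-finger parallel gripper is mounted at the origin on the work surface. World frame = base frame: x ahead of the robot, y to its left, z up, the work surface at z = 0. Lengths are in mm, angles in rad, forces in N, time in s.
With the tool pointing down it reaches from about 275 to 1000 mm from the base axis. Payload 8.4 kg.
Tool frame: the origin (TCP) lies at the very end of the fingers, on their centre line; the grasp point (between the pads) lies 19 mm behind it; z points along the fingers, x is the direction in which the jaws open and shut, and the axes are right-handed (so a half turn about z gives the same grasp; the last joint's range is limited). The gripper opens to 85 mm and grips with 20 to 120 N. Pads are 22 mm wide; open, the fingers measure 114 mm over their backs; the gripper's body (76 mm by 85 mm) begins 54 mm behind the grasp point. The pads swing forward as they close: fully open they stand 13 mm farther back than shut.
Start: joints at [-1.192, 0.353, 1.633, -0, 1.155, -0.002], TCP at [232.288, -580.233, 231.281] pointing down, gripper open.
Joint ranges: [-2.63, 2.63], [-0.92, 2.1], [0.06, 2.66], [-1.3, 4.44], [0, 2.69], [-3.02, 3.02]. Speed limits (rad/s): [2.22, 2.22, 2.79, 3.14, 3.14, 3.14].

## Interface

Orientations are given as [roll, pitch, yaw] about the fixed x, y, z axes, in that order (R = Rz(yaw) Ry(pitch) Rx(roll)).
In Python, from rig import r gives the robot as it stands.
- The arm moves only by the tool arm_command, never from a script. Its argument "targets" is a list of rows, each a list of 6 numbers: the shift along the tool's x, y, z in m, then the turn, a rotation vector about the tool's x, y, z in rad. A call has 1 to 20 rows; each row shifts and turns the commanded pose from where the row before left it, along the tool's axes as they then stand; what a row does not reach is not made up. A row lasts 1/12 s, in which the tool goes at most 41.7 mm and 7.16 degrees, less where a joint would pass 70% of its speed; a pose out of reach is approached as far as the arm can. A call is refused whole if a number of a shift passes 0.0417 or a number of a turn 0.125, either way. A call with a gripper value outside its range is refused whole. "fingers" is the finger opening in m, from 0 to 0.0854, set as the call begins (left out, the last holds). The fingers move at their own pace and stop on an object; "squeeze" is the grip in N (left out, the last holds). Time passes only in rows, so rows that do not move let the fingers close. It gives the time, the measured TCP pose, the force and the opening at its end, in the units of the state.
- r.sense(): the state, without advancing time (a new reading comes with each control period).
- r.grab_frame(name): name is "scene" or "side" or "wrist"; returns a dict with "image" (384x512x3 uint8, blue, green, red), "fx", "fy", "cx", "cy" (pixels), "k1" (the pictures are not rectified: a ray, as slopes to the right and down, at radius r is drawn at 1 + k1 r^2 times it, then the intrinsics apply), "xyz" and "orientation" of the camera in the world. Camera axes: x right, y down, z forward; pixel columns grow to the right and rows downward; lengths in mm; the calibration is good to about 2 mm. A picture is of the moment at which its call begins. There is no depth.
- r.sign_off(): hands the job in, once; it reports no verdict.
The state is a dict: "clock": time; "qpos": joint angles; "qvel": joint speeds; "joint_efforts": joint torques, N m; "eef_pos": TCP position; "tcp_rot": TCP orientation; "contact_force": force on the tool from outside, world axes, zero at the start; "wrist_torque": the same for the moment, N m; "opening": opening from 0.0 (shut) to 1.0 (fully open).
Only numpy, scipy, OpenCV 4.12 (cv2) and the standard library are available. Lean on these libraries where they do the work, as an engineer would, in place of code of your own. Each camera call takes 0.05 s, during which the arm holds its last target.

## Task

Pick up the scraper block and with it wipe all five broken magnet chips off the fixture plate into the catch tray without dividers at the plate's edge; do not touch the chips with the gripper. Work round the stud, and leave the pulley on the plate and everything else on the bench where it is. Then stand the scraper upright in the middle of the black rubber mat and let go.

Things in the scene. Friction and masses are not known exactly. Their poses are not given: they have to be found in the camera images.
- plate: aluminium fixture plate fixed to the bench, 220 (own x) by 200 (own y) by 30 mm high; origin at the centre of its underside, z up: its top is 30 mm above. Along both ends of its x (inner faces at x = +-104 mm) runs a lip 6 mm thick that rises 8 mm above the top; the y edges (y = +-100 mm) are open, one with the catch tray against it, the other with the parts tray
- catch_tray: low grey tray WITHOUT dividers, fixed against one of the plate's open y edges (which one differs from run to run), 200 (own x, parallel to the plate's x) by 80 (own y) by 26 mm high, walls 3 mm, inner floor 3 mm above the bench; origin at the centre of its underside. Its rim is 4 mm lower than the plate's top; 1 mm gap to the plate
- parts_tray: tray of the same outer size and rim height as the catch tray but WITH three dividers and new screws in it, fixed against the other open edge of the plate; chips do not belong in it. Origin at the centre of its underside
- stud: fixed steel locating stud standing on the plate midway between the lips, towards one open edge, 16 mm diameter, 25 mm high; origin at the centre of its foot, on the plate's top
- pulley: loose grooved steel pulley standing on the plate midway between the lips, towards the other open edge, 36 mm diameter, 24 mm high, about 0.35 kg; origin at the centre of its underside; a bystander to be left alone
- scraper: loose scraper block standing on the bench: grey foot 60 (own x) by 30 (own y) by 16 mm high, and on it an upright wooden grip 46 (x) by 18 (y) mm, from 16 to 66 mm height; 0.13 to 0.25 kg. Origin at the centre of its underside, z up. Gripped from above across the 18 mm; it wipes along its own y with the 60 mm wide face of its foot
- mat: black rubber mat fixed on the bench, 130 x 130 x 4 mm, origin at the centre of its underside; on the other side of the plate from where the scraper starts
- grease_can: loose grey can standing near the far (+x) end of the scraper, 60 mm diameter, 80 mm high; origin at the centre of its underside; bystander
- pinion: loose steel starter pinion standing near the near (-x) end of the scraper, 46 mm diameter, 30 mm high; origin at the centre of its underside; bystander
- jar: loose glass jar with steel cap, standing beyond the far (+x) edge of the mat, 56 mm diameter, 75 mm high; origin at the centre of its underside; bystander
- wrench: loose wrench lying flat, 160 mm long, about 10 mm thick, near the -x edge of the mat; bystander
- chip0: loose dark irregular chip of broken magnet lying flat on the plate's top, about 22 x 14 x 8 mm, 12 g; origin at its centre. Of the five chips two lie along each lip and one, any of them, lies in the gap between stud and pulley, from where no straight stroke leads to a tray
- chip1: loose dark irregular chip of broken magnet lying flat on the plate's top, about 21 x 16 x 7 mm, 12 g; origin at its centre. Of the five chips two lie along each lip and one, any of them, lies in the gap between stud and pulley, from where no straight stroke leads to a tray
- chip2: loose dark irregular chip of broken magnet lying flat on the plate's top, about 21 x 15 x 8 mm, 12 g; origin at its centre. Of the five chips two lie along each lip and one, any of them, lies in the gap between stud and pulley, from where no straight stroke leads to a tray
- chip3: loose dark irregular chip of broken magnet lying flat on the plate's top, about 19 x 16 x 9 mm, 12 g; origin at its centre. Of the five chips two lie along each lip and one, any of them, lies in the gap between stud and pulley, from where no straight stroke leads to a tray
- chip4: loose dark irregular chip of broken magnet lying flat on the plate's top, about 22 x 16 x 8 mm, 12 g; origin at its centre. Of the five chips two lie along each lip and one, any of them, lies in the gap between stud and pulley, from where no straight stroke leads to a tray
Not all that is in view belongs to the job. What is shaped like the scraper but purple is not meant.

How it is judged (in metres and radians):
On the way, in this order (a step that is already met when the one before it is completed fails the run):
1. the scraper is held and brought down on the plate (contact force between the fingers and scraper above 2 N and z of scraper in the frame of plate below 0.042 m and x of scraper in the frame of plate between -0.11 and 0.11 m and y of scraper in the frame of plate between -0.15 and 0.15 m), for 0.1 s.
2. all five chips lie in the catch tray (x of chip0 in the frame of catch_tray between -0.1 and 0.1 m and y of chip0 in the frame of catch_tray between -0.04 and 0.04 m and z of each of chip0, chip1, chip2, chip3, chip4 in the frame of catch_tray below 0.024 m and x of chip1 in the frame of catch_tray between -0.1 and 0.1 m and y of chip1 in the frame of catch_tray between -0.04 and 0.04 m and x of chip2 in the frame of catch_tray between -0.1 and 0.1 m and y of chip2 in the frame of catch_tray between -0.04 and 0.04 m and x of chip3 in the frame of catch_tray between -0.1 and 0.1 m and y of chip3 in the frame of catch_tray between -0.04 and 0.04 m and x of chip4 in the frame of catch_tray between -0.1 and 0.1 m and y of chip4 in the frame of catch_tray between -0.04 and 0.04 m), for 0.2 s.
At the end, for the whole second after the job is handed in: All five chips lie at rest inside the catch tray (not in the parts tray, on the plate or on the bench); the scraper stands upright (within 0.1 rad), released and at rest, on the rubber mat, its centre within 35 mm of the mat's centre along each of the mat's sides (all of step 2 and linear speed of each of chip0, chip1, chip2, chip3, chip4, scraper below 0.03 m/s and x of scraper in the frame of mat between -0.035 and 0.035 m and y of scraper in the frame of mat between -0.035 and 0.035 m and z of scraper in the frame of mat below 0.009 m and angle between scraper's own z axis and vertical below 0.1 rad); the robot touches nothing.
It fails at once if the gripper or arm touches a chip (contact force between any of the fingers, the arm and chip0 above 0.3 N or contact force between any of the fingers, the arm and chip1 above 0.3 N or contact force between any of the fingers, the arm and chip2 above 0.3 N or contact force between any of the fingers, the arm and chip3 above 0.3 N or contact force between any of the fingers, the arm and chip4 above 0.3 N).
It fails at once if the pulley or another bystander is shifted by more than 15 mm or tipped over (distance of any of pulley, grease_can, pinion, jar, wrench from where it was at the start of the episode above 0.015 m or angle between any of pulley, grease_can, pinion, jar, wrench's own z axis and vertical above 0.5 rad).
It also fails if it takes over 67 s, if anything falls off the work surface, if the arm or the gripper's body presses on something with over 40 N, if the wrist force passes 120 N, or if a joint passes its speed limit or range.

## Working session

There is one attempt and no reset: what is moved stays moved. The work goes in short steps, Python scripts to look and compute and a tool call to move; the robot and the scene stay as the last step left them, time stands still between calls to the robot, and variables do not carry over. Pictures are saved under pics/ and viewed, and the job is handed in when it is done.

Besides the shell and the picture viewer there is one more tool, called after "Call:" by a JSON object that holds its "method" and its "body". arm_command: Moves the arm, as the interface text tells. Its arguments: {"type":"object","properties":{"targets":{"type":"array"},"fingers":{"type":"number"},"squeeze":{"type":"number"}},"required":["targets"]}

```bash
ls; mkdir -p pics; python3 - <<'E'
from rig import r
import cv2
s=r.sense(); print(s)
for n in ("scene","side","wrist"):
    f=r.grab_frame(n); cv2.imwrite(f"pics/{n}0.png",f["image"]); print(n,{k:v for k,v in f.items() if k!="image"})
E
```

```text
pics
{'clock': 0.0, 'qpos': array([-1.19237629e+00,  3.53673269e-01,  1.63414979e+00,  4.35037354e-05,
        1.15519036e+00, -2.38159504e-03]), 'qvel': array([ 0.00089744,  0.00023528,  0.0015144 ,  0.00064488, -0.00081935,
        0.00011956]), 'joint_efforts': array([-1.21066856e-03, -6.05253768e+01, -3.42058682e+01, -2.17598681e-04,
        9.23525076e-03,  2.23510494e-05]), 'eef_pos': array([ 232.13510384, -579.7704719 ,  230.53929355]), 'tcp_rot': array([-3.14154949e+00,  1.42066737e-03, -1.19001226e+00]), 'contact_force': array([ 0.26817074,  0.75164121, -0.16460277]), 'wrist_torque': array([ 0.02051203,  0.00603465, -0.04163921]), 'opening': 0.9987177515970275}
scene {'fx': 390.7566596411465, 'fy': 390.7566596411465, 'cx': 256.4385810716089, 'cy': 194.23630558127104, 'k1': -0.06383913077208918, 'xyz': array([1190.24115073, -500.06731744,  733.65861307]), 'orientation': array([-2.24950978, -0.00644267,  0.94007071])}
side {'fx': 388.2231629371202, 'fy': 388.2231629371202, 'cx': 257.9981212208411, 'cy': 190.3912273640518, 'k1': 0.0364951152741831, 'xyz': array([ 68.14039231, 880.62766033, 785.03214069]), 'orientation': array([-2.21837139, -0.01025713, -2.67168574])}
wrist {'fx': 296.7872552257921, 'fy': 296.7872552257921, 'cx': 259.21039128825987, 'cy': 187.42422046655025, 'k1': -0.031139587901057503, 'xyz': array([ 298.44541839, -552.78022317,  374.2903252 ]), 'orientation': array([ 2.85805700e+00,  1.56045352e-03, -1.19050841e+00])}
```

View pics/scene0.png

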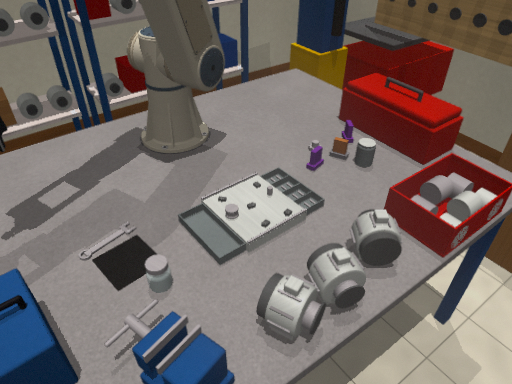

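View pics/side0.png

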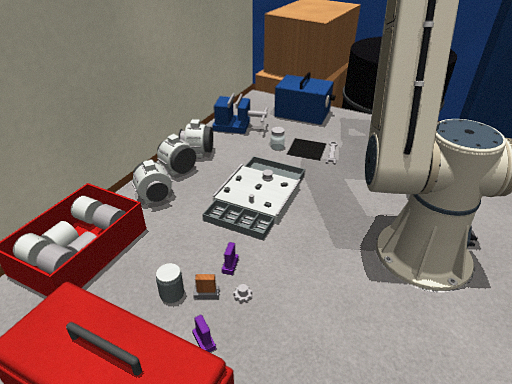

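View pics/wrist0.png

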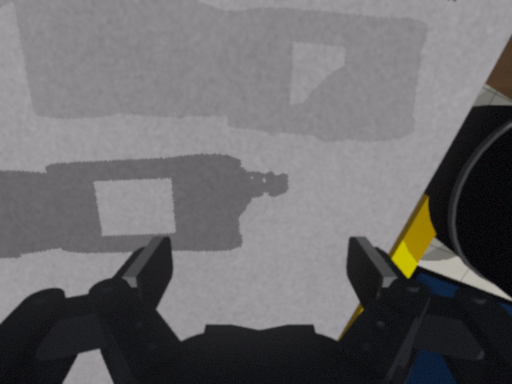

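Scene: plate around (255,210), catch tray (undivided) at its lower left at (212,232), parts tray at (293,190), mat (127,261), scraper (341,147) between can (366,152) and pinion, purple decoys at (315,157) and (348,130). Side: scraper at (206,284), pinion (243,293), mat (306,149). I'll zoom in.

```bash
cat > h.py <<'E'
import numpy as np, cv2
from scipy.spatial.transform import Rotation as R
def ray(f,u,v):
    x=(u-f["cx"])/f["fx"]; y=(v-f["cy"])/f["fy"]
    rd=np.hypot(x,y); r0=rd
    for _ in range(30): r0=rd/(1+f["k1"]*r0**2)
    s=r0/rd if rd>0 else 1
    d=R.from_euler('xyz',f["orientation"]).as_matrix()@np.array([x*s,y*s,1])
    return np.array(f["xyz"]),d
def onz(f,u,v,z):
    o,d=ray(f,u,v); return o+d*(z-o[2])/d[2]
def proj(f,p):
    c=R.from_euler('xyz',f["orientation"]).as_matrix().T@(np.array(p,float)-f["xyz"])
    x,y=c[:2]/c[2]; k=1+f["k1"]*(x*x+y*y)
    return np.array([f["cx"]+f["fx"]*x*k,f["cy"]+f["fy"]*y*k])
def tri(f1,p1,f2,p2):
    o1,d1=ray(f1,*p1);o2,d2=ray(f2,*p2)
    A=np.c_[d1,-d2]; t=np.linalg.lstsq(A,o2-o1,rcond=None)[0]
    a=o1+d1*t[0]; b=o2+d2*t[1]; return (a+b)/2,np.linalg.norm(a-b)
E
python3 - <<'E'
from rig import r
import cv2,pickle
fs=r.grab_frame("scene"); fd=r.grab_frame("side")
pickle.dump((fs,fd),open("f0.pkl","wb"))
def crop(f,x0,y0,w,h,s,n):
    cv2.imwrite(n,cv2.resize(f["image"][y0:y0+h,x0:x0+w],None,fx=s,fy=s,interpolation=cv2.INTER_CUBIC))
crop(fs,170,160,160,100,5,"pics/a1.png")
crop(fd,195,150,115,90,6,"pics/a2.png")
crop(fs,290,110,100,70,8,"pics/a3.png")
crop(fd,145,230,120,90,6,"pics/a4.png")
crop(fs,70,215,110,80,7,"pics/a5.png")
E
```

```text
(no output)
```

View pics/a1.png

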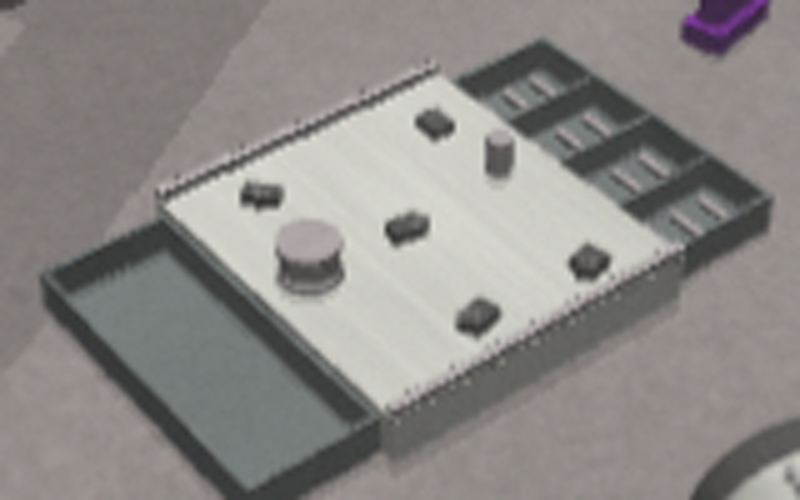

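View pics/a2.png

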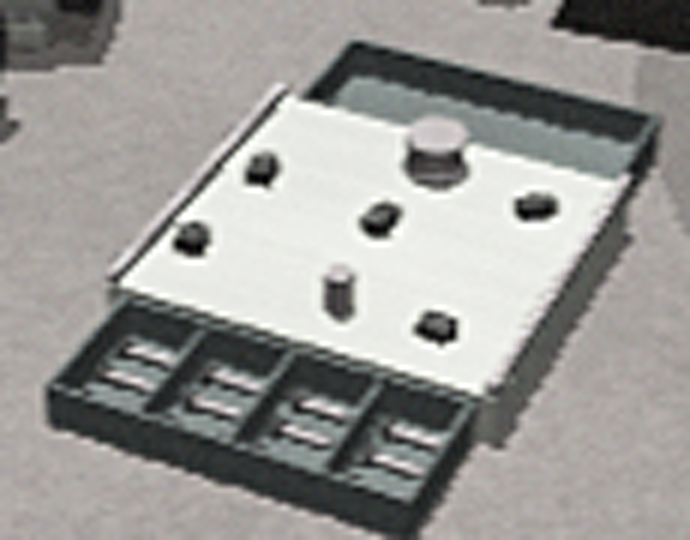

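View pics/a3.png

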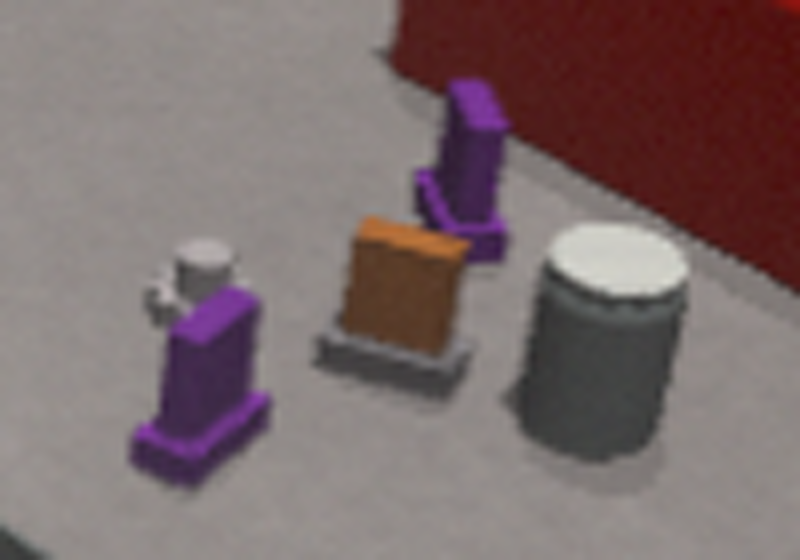

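View pics/a4.png

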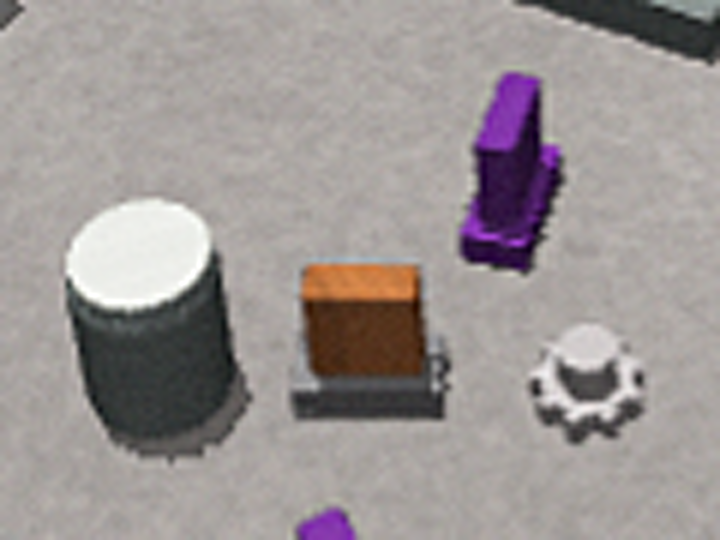

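View pics/a5.png

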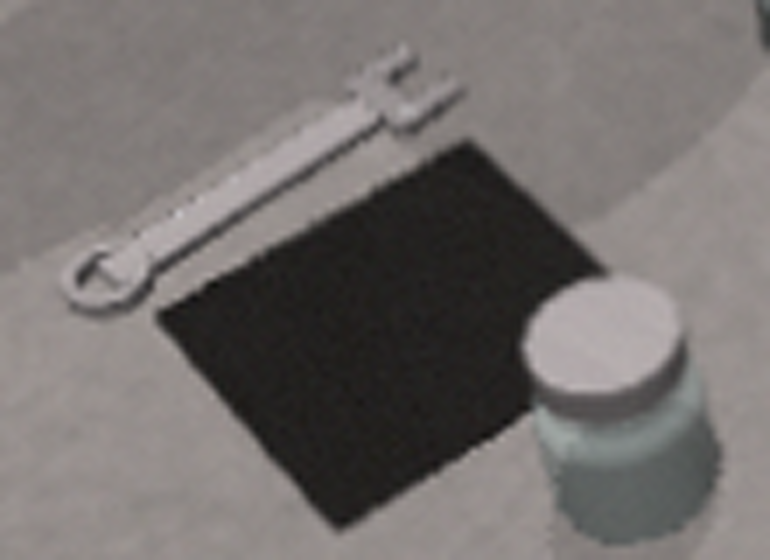

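```bash
cat > m.py <<'E'
from h import *; import pickle
fs,fd=pickle.load(open("f0.pkl","rb"))
C={'a1':(fs,170,160,5),'a2':(fd,195,150,6),'a3':(fs,290,110,8),'a4':(fd,145,230,6),'a5':(fs,70,215,7)}
def px(c,X,Y):
    f,x0,y0,s=C[c]; return f,(x0+(X+.5)/s-.5),(y0+(Y+.5)/s-.5)
def P(c,X,Y,z): return onz(*px(c,X,Y),z)
p=lambda n,a: print(n,np.round(a,1))
for n,c,X,Y,z in [("catchL","a1",42,278,26),("parts1","a1",542,40,26),("parts2","a1",770,200,26),
 ("catch1","a2",352,42,26),("catch2","a2",660,120,26),("partsA","a2",50,388,26),("partsB","a2",408,520,26),
 ("can a3","a3",617,260,80),("can a4","a4",140,252,80),
 ("pin a3","a3",205,255,30),("pin a4","a4",590,347,30),
 ("pulley a1","a1",310,242,54),("pulley a2","a2",438,135,54),
 ("stud a1","a1",499,138,55),("stud a2","a2",341,271,55),
 ("mat1","a5",155,315,4),("mat2","a5",468,138,4),("mat3","a5",340,532,4),("matR","a5",607,270,4),("jar","a5",605,335,75),
 ("scrtop a3","a3",358,228,66),("scrtop a3b","a3",372,217,66),("scrtop a3c","a3",470,240,66),("scrtop a3d","a3",460,252,66),
 ("scrtop a4","a4",303,266,66),("b","a4",418,266,66),("c","a4",421,299,66),("d","a4",304,299,66),
 ("foot a4","a4",293,392,16),("foot","a4",444,392,16),
 ("purple a3 top","a3",210,315,66),("purple a4 top","a4",508,112,66)]:
    p(n,P(c,X,Y,z))
# chips
for c,f,roi in (("a1",fs,(201,175,305,240)),("a2",fd,(210,165,300,215))):
    x0,y0,x1,y1=roi; im=cv2.cvtColor(f["image"],cv2.COLOR_BGR2GRAY)
    m=(im<105).astype(np.uint8); mm=np.zeros_like(m); mm[y0:y1,x0:x1]=m[y0:y1,x0:x1]
    n,l,st,ce=cv2.connectedComponentsWithStats(mm)
    for i in range(1,n):
        if 12<st[i,4]<150: p(c+" blob %d"%st[i,4]+str(np.round(ce[i],1)),onz(f,*ce[i],34))
E
python3 m.py
```

```text
catchL [ 433.5 -204.7   26. ]
parts1 [415.9 155.2  26. ]
parts2 [615.5 162.   26. ]
catch1 [ 623.9 -192.5   26. ]
catch2 [ 426.1 -200.8   26. ]
partsA [607.9 164.2  26. ]
partsB [407.8 166.3  26. ]
can a3 [529.1 428.7  80. ]
can a4 [527.9 425.8  80. ]
pin a3 [371.8 355.1  30. ]
pin a4 [369.5 350.8  30. ]
pulley a1 [520.8 -87.4  54. ]
pulley a2 [516.6 -89.5  54. ]
stud a1 [509.   48.2  55. ]
stud a2 [506.4  45.8  55. ]
mat1 [ 432.5 -447.3    4. ]
mat2 [ 413.4 -320.5    4. ]
mat3 [ 561.6 -427.9    4. ]
matR [ 506.  -306.2    4. ]
jar [ 597.7 -337.5   75. ]
scrtop a3 [434.7 378.7  66. ]
scrtop a3b [431.7 390.   66. ]
scrtop a3c [468.6 410.2  66. ]
scrtop a3d [472.9 399.6  66. ]
scrtop a4 [475.4 393.2  66. ]
b [434.9 372.3  66. ]
c [425.  385.9  66. ]
d [465.6 406.8  66. ]
foot a4 [470.2 415.2  16. ]
foot [416.4 387.6  16. ]
purple a3 top [448.7 281.5  66. ]
purple a4 top [446.  282.8  66. ]
a1 blob 67[227.  187.3] [416.2 -35.5  34. ]
a1 blob 51[267.6 176.8] [444.2  92.2  34. ]
a1 blob 27[256.4 184.6] [455.8  41.8  34. ]
a1 blob 24[269.1 191.6] [503.8  52.   34. ]
a1 blob 62[299.6 198.9] [580.1 101.4  34. ]
a1 blob 22[221.5 199. ] [452.5 -77.1  34. ]
a1 blob 31[250.4 205.5] [522.3 -27.4  34. ]
a1 blob 35[287.2 212.3] [603.5  36.7  34. ]
a1 blob 50[231.6 213.7] [520.6 -88.   34. ]
a1 blob 34[265.4 223.1] [603.2 -36.6  34. ]
a2 blob 41[228.  180.6] [623.2  -9.9  34. ]
a2 blob 143[286.5 167.9] [ 482.1 -170.    34. ]
a2 blob 33[267.1 176.7] [518.3 -90.4  34. ]
a2 blob 21[238.  178.1] [600.7 -37.7  34. ]
a2 blob 22[283.7 184.2] [451.4 -77.3  34. ]
a2 blob 21[258.3 186.1] [520.4 -29.1  34. ]
a2 blob 24[226.6 189.8] [601.6  35.8  34. ]
a2 blob 23[250.7 199.5] [509.6  44.2  34. ]
a2 blob 24[267.2 204.3] [454.1  41.7  34. ]
```

Call:
{"method": "arm_command", "body": {"targets": [[0,0,0,0,0,0.115],[0,0,0,0,0,0.115],[0,0,0,0,0,0.11],[-0.034,-0.0175,0,0,0,0],[-0.034,-0.0175,0,0,0,0],[-0.034,-0.0175,0,0,0,0],[-0.034,-0.0175,0,0,0,0],[-0.034,-0.0175,0,0,0,0],[-0.034,-0.0175,0,0,0,0],[-0.034,-0.0175,0,0,0,0],[-0.034,-0.0175,0,0,0,0],[-0.034,-0.0175,0,0,0,0],[-0.034,-0.0175,0,0,0,0],[-0.034,-0.0175,0,0,0,0],[-0.034,-0.0175,0,0,0,0],[-0.034,-0.0175,0,0,0,0],[-0.034,-0.0175,0,0,0,0],[-0.034,-0.0175,0,0,0,0],[-0.034,-0.0175,0,0,0,0]]}}

```text
clock: 1.83
eef_pos: [490.3, -23.3, 231.5]
tcp_rot: [-3.141, -0.0, -1.53]
contact_force: [0.1, -1.0, 0.9]
opening: 1.003
```

```bash
python3 - <<'E'
from rig import r
import cv2,pickle
f=r.grab_frame("wrist"); pickle.dump(f,open("w1.pkl","wb")); cv2.imwrite("pics/w1.png",cv2.resize(f["image"],(768,576),interpolation=cv2.INTER_CUBIC)); s=r.sense(); print(s["clock"],s["eef_pos"],s["tcp_rot"],f["xyz"],f["orientation"])
E
```

```text
1.8833 [493.21475982 -18.38284306 231.74756398] [-3.13845390e+00  2.96204929e-03 -1.52895030e+00] [561.53098068 -19.61880837 375.15764177] [ 2.85838320e+00  2.65340571e-04 -1.53036030e+00]
```

View pics/w1.png

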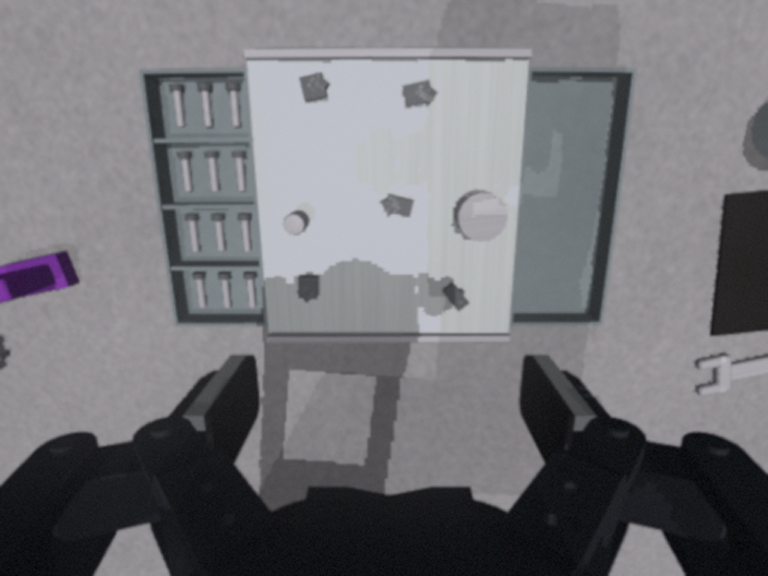

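```bash
cat > m2.py <<'E'
from h import *; import pickle
f=pickle.load(open("w1.pkl","rb"))
def P(X,Y,z): return onz(f,(X+.5)/1.5-.5,(Y+.5)/1.5-.5,z)
for n,X,Y,z in [("lipU L",246,51,38),("lipU R",531,50,38),("lipLow L",267,341,38),("lipLow R",510,341,38),("lipLow inner L",267,334,38),("lipLow inner R",511,334,38),
("parts1",143,71,26),("parts2",178,322,26),("catch1",632,72,26),("catch2",600,320,26),
("edge catch U",528,59,30),("edge catch L",511,333,30),("edge parts U",248,60,30),("edge parts L",268,333,30),
("c",314,87,34),("c",419,94,34),("cm",397,205,34),("c",308,286,34),("c",455,296,34),("stud",295,224,55),("pul",484,216,54),
("mat",724,196,4),("mat",711,334,4)]:
    print(n,np.round(P(X,Y,z),1))
E
python3 m2.py
```

```text
lipU L [625.5  82.2  38. ]
lipU R [ 634.1 -114.9   38. ]
lipLow L [408.3  74.9  38. ]
lipLow R [ 416.5 -125.    38. ]
lipLow inner L [414.6  74.6  38. ]
lipLow inner R [ 422.7 -125.1   38. ]
parts1 [612.4 162.1  26. ]
parts2 [417.  153.3  26. ]
catch1 [ 626.  -194.2   26. ]
catch2 [ 433.3 -202.9   26. ]
edge catch U [ 629.9 -115.7   30. ]
edge catch L [ 420.3 -127.5   30. ]
edge parts U [621.2  83.5  30. ]
edge parts L [412.  76.  30.]
c [604.3  35.7  34. ]
c [602.5 -39.3  34. ]
cm [523.  -27.1  34. ]
c [455.8  41.2  34. ]
c [452.2 -77.2  34. ]
stud [508.9  46.4  55. ]
pul [520.  -89.8  54. ]
mat [ 539.4 -301.2    4. ]
mat [ 415.4 -320.4    4. ]
```

The wrist view shows the whole plate: catch tray to the right (-y), pulley (484,216), stud (295,224), middle chip (397,205), four lip chips. Plate centre is about (521.5,-20.5), yaw 0.042. Next I go over the scraper.

Call:
{"method": "arm_command", "body": {"targets": [[-0.034,0.002,0,0,0,0],[-0.034,0.002,0,0,0,0],[-0.034,0.002,0,0,0,0],[-0.034,0.002,0,0,0,0],[-0.034,0.002,0,0,0,0],[-0.034,0.002,0,0,0,0],[-0.034,0.002,0,0,0,0],[-0.034,0.002,0,0,0,0],[-0.034,0.002,0,0,0,0],[-0.034,0.002,0,0,0,0],[-0.034,0.002,0,0,0,0],[-0.034,0.002,0,0,0,0],[0,0,0,0,0,-0.11],[0,0,0,0,0,-0.11],[0,0,0,0,0,-0.11],[0,0,0,0,0,-0.11],[0,0,0,0,0,0],[0,0,0,0,0,0]]}}

```text
clock: 3.38
eef_pos: [449.2, 381.3, 231.2]
tcp_rot: [3.141, -0.0, -1.093]
contact_force: [0.0, 0.5, 0.4]
opening: 0.995
```

```bash
python3 - <<'E'
from rig import r
import cv2,pickle
f=r.grab_frame("wrist"); pickle.dump(f,open("w2.pkl","wb")); cv2.imwrite("pics/w2.png",cv2.resize(f["image"],(768,576),interpolation=cv2.INTER_CUBIC)); s=r.sense(); print(s["clock"],s["eef_pos"],s["tcp_rot"],f["xyz"],f["orientation"])
E
```

```text
3.4333 [449.22465943 381.30590526 231.21636065] [ 3.14143581e+00 -2.18924747e-05 -1.09390046e+00] [512.62648511 414.82131061 374.84515335] [ 2.85790824e+00  2.50396987e-04 -1.09389804e+00]
```

View pics/w2.png

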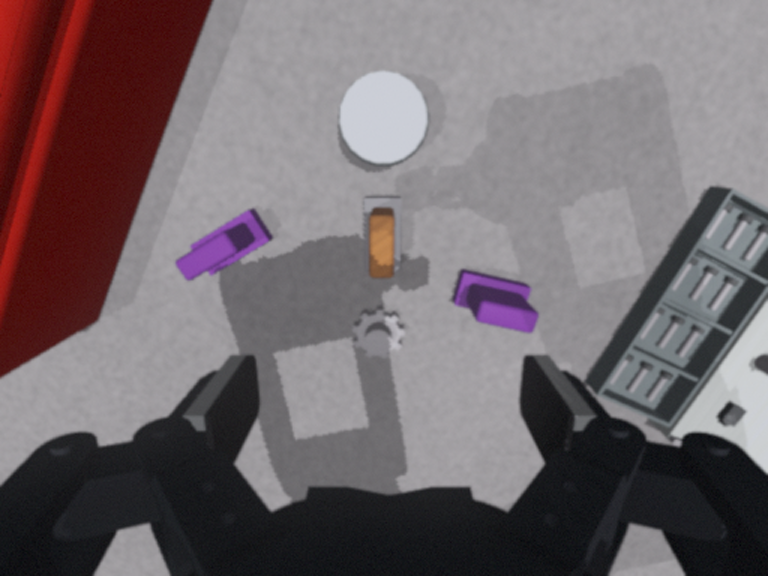

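Scraper grip seen at (382,242), aligned with the tool axes; can (384,117), pinion (378,331).

```bash
python3 - <<'E'
from h import *; import pickle
f=pickle.load(open("w2.pkl","rb"))
hsv=cv2.cvtColor(f["image"],cv2.COLOR_BGR2HSV); m=cv2.inRange(hsv,(5,120,150),(20,255,255))
n,l,st,ce=cv2.connectedComponentsWithStats(m)
for i in range(1,n):
    if st[i,4]>30: print(st[i],ce[i])
P=lambda X,Y,z: onz(f,(X+.5)/1.5-.5,(Y+.5)/1.5-.5,z)
for q in [(371,209),(393,209),(371,277),(393,277)]: print(P(*q,66))
print("foot",P(363,197,16),P(401,197,16))
T=R.from_euler('xyz',[np.pi,0,-1.0939]).as_matrix()
c=np.mean([P(*q,66) for q in [(371,209),(393,209),(371,277),(393,277)]],axis=0); print(c,T.T@(c-[449.22,381.3,231.2]))
fm=(P(363,197,16)+P(401,197,16))/2; print("foot end mid in tool",T.T@(fm-[449.22,381.3,231.2]))
E
```

```text
[247 145  15  32 432] [254.40046296 160.14814815]
[473.12320014 408.5392111   66.        ]
[480.09457118 395.04215432  66.        ]
[429.54315602 386.63454027  66.        ]
[436.82107285 372.55055097  66.        ]
foot [472.31317966 417.46495087  16.        ] [486.20333655 390.57052399  16.        ]
[454.89550005 390.69161417  66.        ] [ -5.7385433   -9.35322609 165.2       ]
foot end mid in tool [ -6.39469819 -37.11469223 215.2       ]
```

Call:
{"method": "arm_command", "body": {"targets": [[-0.006,-0.008,0.02,0,0,0],[0,0,0.04,0,0,0],[0,0,0.04,0,0,0],[0,0,0.04,0,0,0],[0,0,0.03,0,0,0],[0,0,0.02,0,0,0],[0,0,0.01,0,0,0],[0,0,0,0,0,0],[0,0,0,0,0,0]]}}

```text
clock: 4.18
eef_pos: [453.9, 390.6, 31.7]
tcp_rot: [-3.142, 0.0, -1.091]
contact_force: [0.2, 0.1, 0.2]
opening: 1.003
```

Call:
{"method": "arm_command", "body": {"targets": [[0,0,0,0,0,0],[0,0,0,0,0,0],[0,0,0,0,0,0],[0,0,0,0,0,0],[0,0,0,0,0,0],[0,0,0,0,0,0],[0,0,0,0,0,0],[0,0,0,0,0,0],[0,0,0,0,0,0],[0,0,0,0,0,0]], "fingers": 0, "squeeze": 60}}

```text
clock: 5.02
eef_pos: [453.7, 390.7, 31.9]
tcp_rot: [-3.141, 0.0, -1.09]
contact_force: [-2.3, -0.9, 6.7]
opening: 0.2
```

Call:
{"method": "arm_command", "body": {"targets": [[0,0,-0.01,0,0,0],[0,0,-0.03,0,0,0],[0,0,-0.04,0,0,0],[0,0,-0.04,0,0,0],[0,0,0,0,0,-0.113],[0,0,0,0,0,-0.113],[0,0,0,0,0,-0.113],[0,0,0,0,0,-0.113],[0,0,0,0,0,-0.113],[0,0,0,0,0,-0.113],[0,0,0,0,0,-0.113],[0,0,0,0,0,-0.113],[0,0,0,0,0,-0.113],[0,0,0,0,0,-0.115]]}}

```text
clock: 6.18
eef_pos: [453.3, 390.2, 151.6]
tcp_rot: [3.141, 0.0, 0.048]
contact_force: [-1.1, 0.2, -1.4]
opening: 0.202
```

Call:
{"method": "arm_command", "body": {"targets": [[0.0015,0.0348,0,0,0,0],[0.0015,0.0348,0,0,0,0],[0.0015,0.0348,0,0,0,0],[0.0015,0.0348,0,0,0,0],[0.0015,0.0348,0,0,0,0],[0.0015,0.0348,0,0,0,0],[0.0015,0.0348,0,0,0,0],[0.0015,0.0348,0,0,0,0],[0.0015,0.0348,0,0,0,0],[0.0015,0.0348,0,0,0,0],[0.0015,0.0348,0,0,0,0],[0.0015,0.0348,0,0,0,0],[0,0,0,0,0,0],[0,0,0,0,0,0],[0,0,0,0,0,0]]}}

```text
clock: 7.43
eef_pos: [488.8, -26.0, 151.5]
tcp_rot: [-3.141, 0.0, 0.041]
contact_force: [-0.0, 0.0, -2.0]
opening: 0.202
```

```bash
cat > snap.py <<'E'
import sys
from rig import r
import cv2,pickle,numpy as np
n=sys.argv[1]
fs=r.grab_frame("scene");fd=r.grab_frame("side");fw=r.grab_frame("wrist")
pickle.dump((fs,fd,fw),open(n+".pkl","wb"))
a=cv2.resize(fs["image"][160:265,170:330],(640,420),interpolation=cv2.INTER_CUBIC)[:, :440]
a=cv2.resize(fs["image"][155:265,170:330],(412,283),interpolation=cv2.INTER_CUBIC)
b=cv2.resize(fd["image"][135:245,195:325],(376,283),interpolation=cv2.INTER_CUBIC)
w=cv2.resize(fw["image"],(412,309),interpolation=cv2.INTER_CUBIC)
o=np.zeros((600,800,3),np.uint8); o[:283,:412]=a; o[:283,420:796]=b; o[288:597,:412]=w
cv2.imwrite(f"pics/{n}.png",o); s=r.sense(); print(s["clock"],s["eef_pos"],s["tcp_rot"],s["contact_force"],s["opening"])
E
python3 snap.py b1
```

```text
7.5833 [488.90094934 -24.99517117 151.3427851 ] [-3.14141671e+00  2.01797887e-04  4.34530953e-02] [ 1.02264773  0.05945754 -2.40631826] 0.2055965754054102
```

View pics/b1.png

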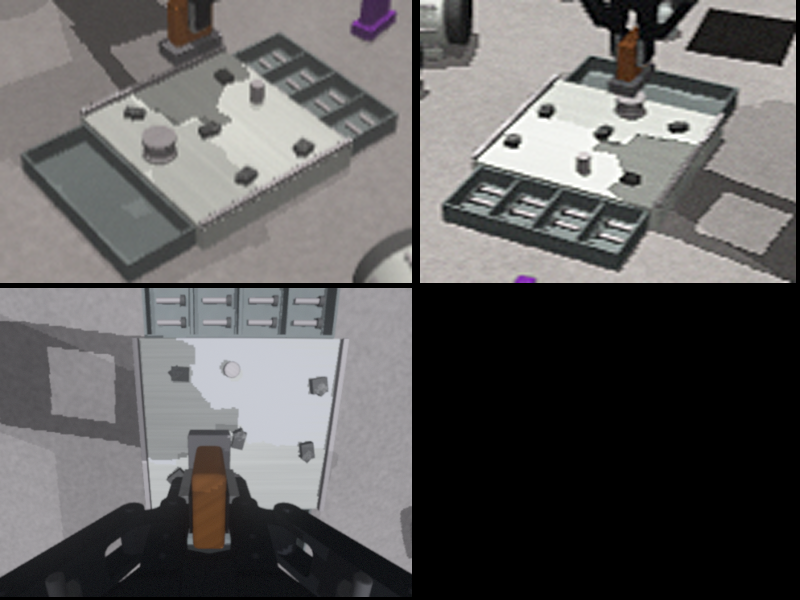

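Scraper hangs straight in the gripper, left of the middle chip. Descend and push it toward the +x lip.

Call:
{"method": "arm_command", "body": {"targets": [[0,0,0.03,0,0,0],[0,0,0.03,0,0,0],[0,0,0.02,0,0,0],[0,0,0.006,0,0,0],[0,0,0.002,0,0,0],[0,0,0,0,0,0],[0,0,0,0,0,0]]}}

```text
clock: 8.17
eef_pos: [490.0, -25.7, 64.4]
tcp_rot: [3.141, -0.002, 0.043]
contact_force: [-0.3, -1.1, -1.4]
opening: 0.202
```

Call:
{"method": "arm_command", "body": {"targets": [[0,0,0.001,0,0,0],[0.008,0,0,0,0,0],[0.008,0,0,0,0,0],[0.008,0,0,0,0,0],[0.008,0,0,0,0,0],[0.008,0,0,0,0,0],[0.008,0,0,0,0,0],[0.007,0,0,0,0,0],[0.005,0,0,0,0,0],[0.003,0,0,0,0,0],[0.002,0,0,0,0,0],[0,0,0,0,0,0]]}}

```text
clock: 9.17
eef_pos: [554.3, -23.3, 62.2]
tcp_rot: [-3.142, -0.0, 0.042]
contact_force: [0.4, -0.1, -1.0]
opening: 0.201
```

```bash
python3 snap.py b2
```

```text
9.3167 [553.65839474 -23.31582062  62.23697958] [-3.14155377e+00  3.73715290e-04  4.19585248e-02] [ 0.50004761  0.29498803 -1.61506257] 0.20678093614672996
```

View pics/b2.png

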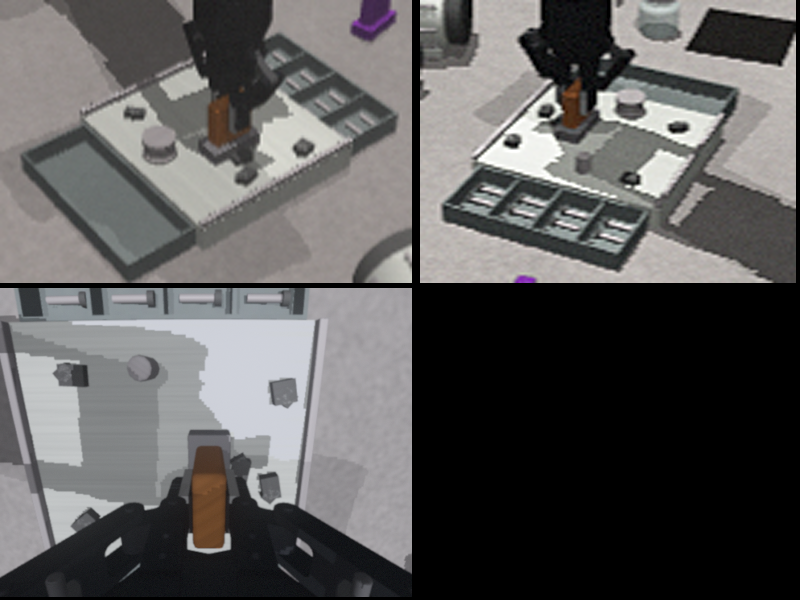

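Middle chip is now ahead of the face at x'≈57; lip chips untouched. Now back off, lift, turn and go to the start of the +x lane.

Call:
{"method": "arm_command", "body": {"targets": [[-0.015,0,0,0,0,0],[0,0,-0.025,0,0,0],[0,0,-0.025,0,0,0],[0,0,0,0,0,0.112],[0,0,0,0,0,0.112],[0,0,0,0,0,0.112],[0,0,0,0,0,0.112],[0,0,0,0,0,0.112],[0,0,0,0,0,0.112],[0,0,0,0,0,0.112],[0,0,0,0,0,0.112],[0,0,0,0,0,0.112],[0,0,0,0,0,0.112],[0,0,0,0,0,0.112],[0,0,0,0,0,0.112],[0,0,0,0,0,0.112],[0,0,0,0,0,0.115],[0,0,0,0,0,0]]}}

```text
clock: 10.82
eef_pos: [538.7, -24.0, 112.3]
tcp_rot: [3.141, 0.0, -1.534]
contact_force: [-0.4, 0.0, -1.7]
opening: 0.199
```

Call:
{"method": "arm_command", "body": {"targets": [[-0.0225,-0.01275,0,0,0,0],[-0.0225,-0.01275,0,0,0,0],[-0.0225,-0.01275,0,0,0,0],[-0.0225,-0.01275,0,0,0,0],[0,0,0,0,0,0],[0,0,0,0,0,0]]}}

```text
clock: 11.32
eef_pos: [586.3, 69.1, 112.1]
tcp_rot: [3.142, -0.0, -1.524]
contact_force: [-0.5, -0.1, -2.1]
opening: 0.204
```

```bash
python3 snap.py b3
```

```text
11.4667 [585.42441432  67.37840527 112.08377176] [ 3.14062262e+00 -2.86057760e-04 -1.52778660e+00] [ 1.05013067 -0.04933234 -2.93965081] 0.20622927995676374
```

View pics/b3.png

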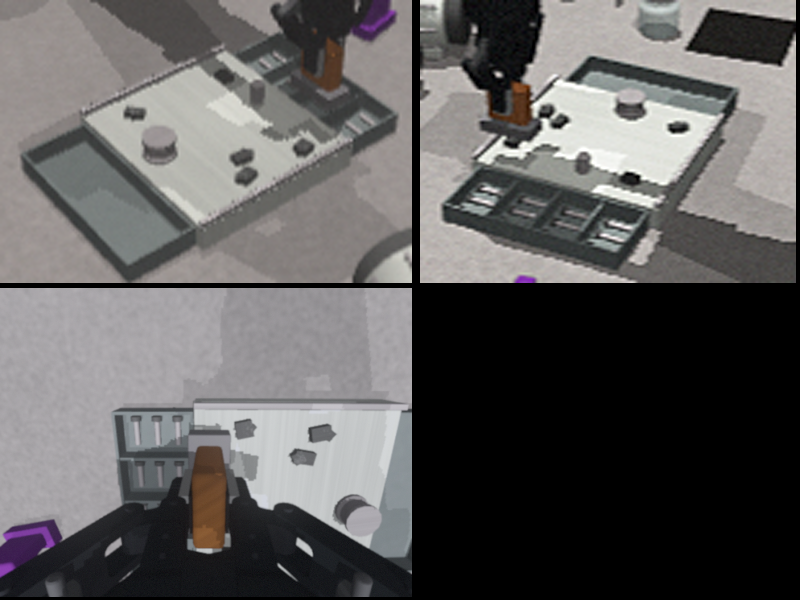

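```bash
python3 - <<'E'
from h import *; import pickle
f=pickle.load(open("b3.pkl","rb"))[2]
def P(X,Y,z):
    q=onz(f,X*512/412,(Y-288)*384/309,z); d=q[:2]-[521.5,-20.5]; c,s=np.cos(.042),np.sin(.042); return np.round([c*d[0]+s*d[1],-s*d[0]+c*d[1]],1)
for n,a in {"mid":(303,457,34),"u":(321,433,34),"v":(245,428,34),"foot far L":(189,431,80+16),"foot far R":(230,431,96),"lip inner top":(300,407,38),"pul":(361,516,54)}.items(): print(n,P(*a))
E
```

```text
mid [55.6 -7.6]
u [ 80.3 -22.4]
v [85.1 51.5]
foot far L [98.  99.8]
foot far R [98.  71.6]
lip inner top [106.    2.4]
pul [  0.8 -64.6]
```

Call:
{"method": "arm_command", "body": {"targets": [[0,0,0.025,0,0,0],[0,0,0.018,0,0,0],[0,0,0.006,0,0,0],[0,0,0.001,0,0,0],[0,0,0,0,0,0]]}}

```text
clock: 11.88
eef_pos: [585.8, 67.3, 62.4]
tcp_rot: [3.141, -0.0, -1.529]
contact_force: [-0.5, -0.8, -2.7]
opening: 0.203
```

Call:
{"method": "arm_command", "body": {"targets": [[0.006,0,0,0,0,0],[0.01,0,0,0,0,0],[0.01,0,0,0,0,0],[0.01,0,0,0,0,0],[0.01,0,0,0,0,0],[0.01,0,0,0,0,0],[0.01,0,0,0,0,0],[0.01,0,0,0,0,0],[0.01,0,0,0,0,0],[0.01,0,0,0,0,0],[0.01,0,0,0,0,0],[0.01,0,0,0,0,0],[0.006,0,0,0,0,0],[0,0,0,0,0,0]]}}

```text
clock: 13.05
eef_pos: [591.4, -55.1, 62.3]
tcp_rot: [-3.142, -0.0, -1.53]
contact_force: [-0.4, -0.3, -1.9]
opening: 0.201
```

```bash
python3 snap.py b4
```

```text
13.2 [591.22855197 -53.64759491  62.20212585] [ 3.14139364e+00  1.67247475e-04 -1.52917243e+00] [ 0.28494875  0.43965283 -1.76409708] 0.20158149977657144
```

View pics/b4.png

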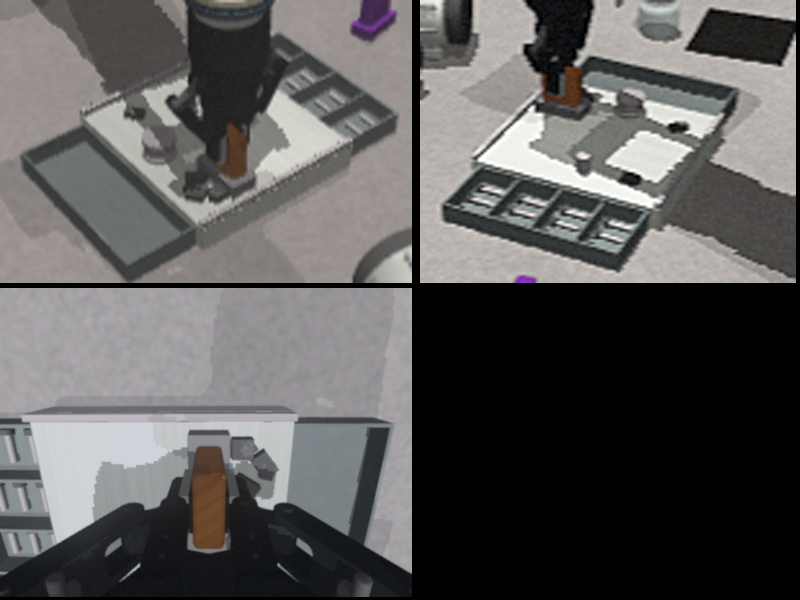

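All three chips ride in front of the face and the pulley is clear. Continue over the edge.

Call:
{"method": "arm_command", "body": {"targets": [[0.006,0,0,0,0,0],[0.008,0,0,0,0,0],[0.008,0,0,0,0,0],[0.008,0,0,0,0,0],[0.008,0,0,0,0,0],[0.008,0,0,0,0,0],[0.008,0,0,0,0,0],[0.008,0,0,0,0,0],[0.006,0,0,0,0,0],[0,0,0,0,0,0],[0,0,0,0,0,0]]}}

```text
clock: 14.12
eef_pos: [594.1, -122.1, 62.3]
tcp_rot: [3.142, 0.0, -1.53]
contact_force: [-0.0, 0.2, -1.8]
opening: 0.204
```

```bash
python3 snap.py b5
```

```text
14.2667 [ 594.12731082 -121.39112668   62.25435016] [ 3.14149459e+00  1.58849421e-04 -1.52877931e+00] [-0.04446997 -0.73196801 -1.76409097] 0.20022836735656077
```

View pics/b5.png

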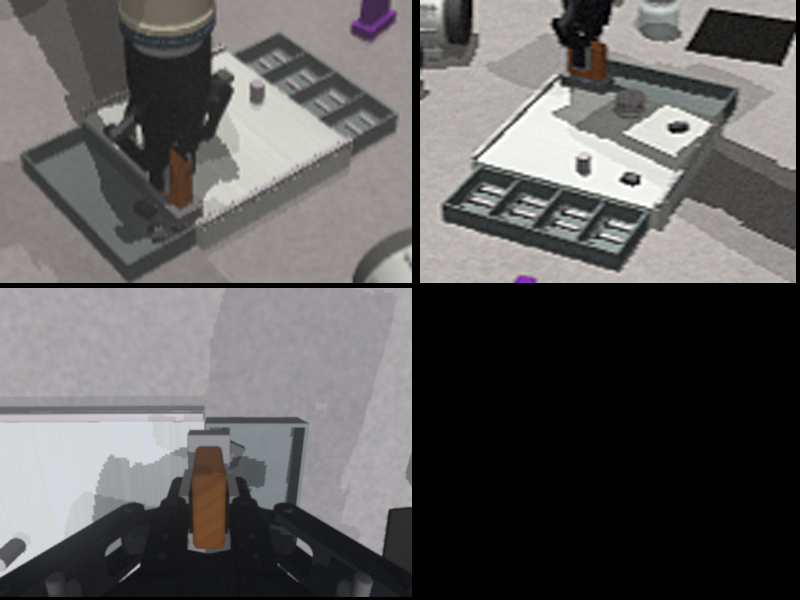

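Call:
{"method": "arm_command", "body": {"targets": [[-0.006,0,0,0,0,0],[0,0,-0.02,0,0,0],[-0.01,0,-0.03,0,0,0],[-0.035,0,0,0,0,0],[-0.035,0,0,0,0,0],[-0.035,0,0,0,0,0],[0,0,0,0,0,0]]}}

```text
clock: 14.85
eef_pos: [588.5, 4.9, 112.5]
tcp_rot: [-3.142, 0.002, -1.526]
contact_force: [-0.1, 0.1, -2.0]
opening: 0.206
```

```bash
python3 snap.py b6
```

```text
15.0 [ 5.89023537e+02 -3.47526581e-02  1.12337906e+02] [-3.14156603e+00 -2.47246415e-04 -1.52706596e+00] [-0.72046053  0.07493213 -1.87481078] 0.2017034134659901
```

View pics/b6.png

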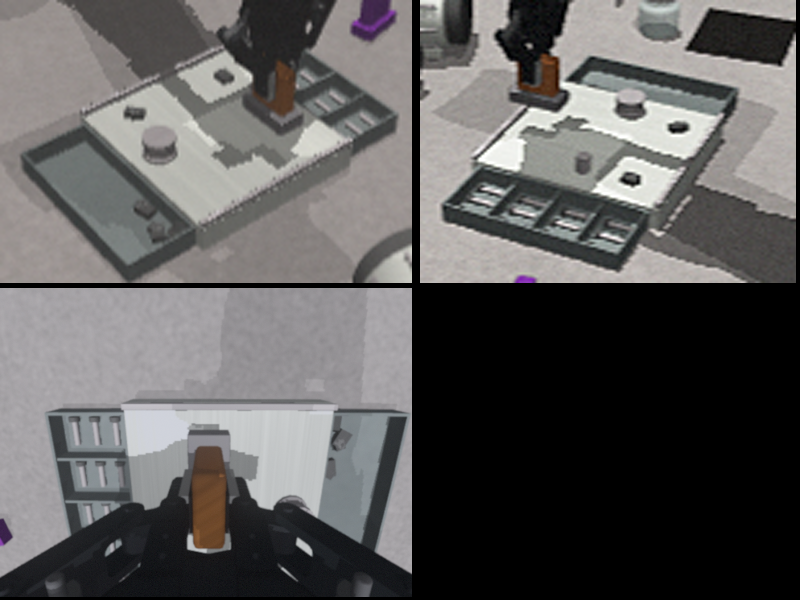

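```bash
python3 - <<'E'
import pickle,cv2,numpy as np
a,b,w=pickle.load(open("b6.pkl","rb"))
x=cv2.resize(a["image"][220:260,210:260],(500,400),interpolation=cv2.INTER_CUBIC)
y=cv2.resize(w["image"][145:260,390:480],(290,400),interpolation=cv2.INTER_CUBIC)
cv2.imwrite("pics/z6.png",np.hstack([x,y]))
E
```

```text
(no output)
```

View pics/z6.png

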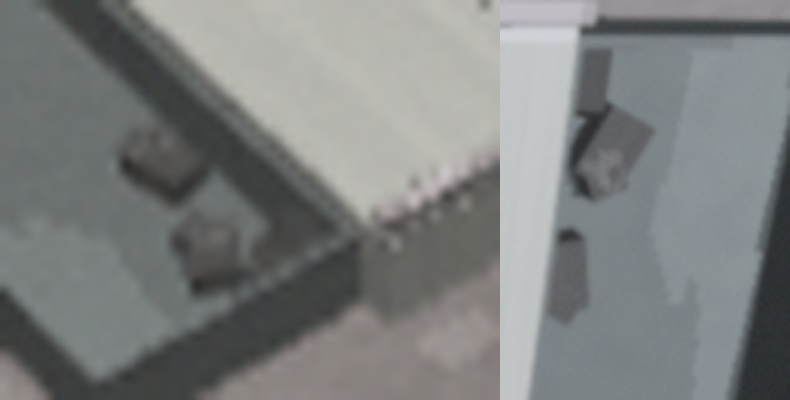

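All three chips are in the tray. Now the -x lane.

Call:
{"method": "arm_command", "body": {"targets": [[-0.02,0.0335,0,0,0,0],[-0.02,0.0335,0,0,0,0],[-0.02,0.034,0,0,0,0],[-0.019,0.034,0,0,0,0],[0,0,0,0,0,0],[0,0,0,0,0,0]]}}

```text
clock: 15.5
eef_pos: [449.3, 72.2, 112.3]
tcp_rot: [3.141, -0.0, -1.528]
contact_force: [1.1, -0.6, -1.8]
opening: 0.2
```

```bash
python3 snap.py b7; python3 - <<'E'
from h import *; import pickle
from rig import r
e=r.sense()["eef_pos"]; d=e[:2]-[521.5,-20.5]; print(d[0]+.042*d[1],d[1]-.042*d[0])
E
```

```text
15.65 [452.3970114   71.90154717 112.65008603] [-3.13989820e+00  3.39004503e-06 -1.52996765e+00] [-0.067695   0.2453307 -1.3988716] 0.20243668104916018
-65.22212361543119 95.30387269412073
```

View pics/b7.png

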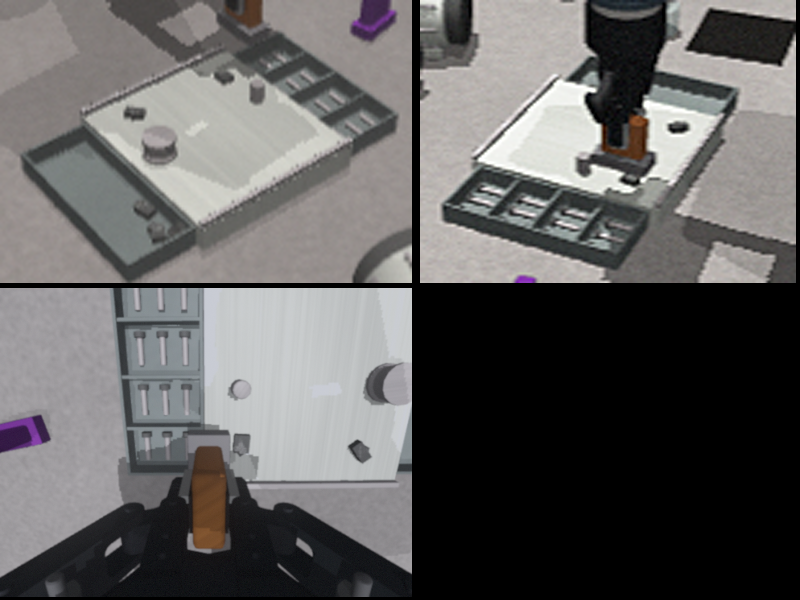

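```bash
python3 - <<'E'
from h import *; import pickle
f=pickle.load(open("b7.pkl","rb"))[2]
def P(X,Y,z):
    q=onz(f,X*512/412,(Y-288)*384/309,z); d=q[:2]-[521.5,-20.5]; c,s=np.cos(.042),np.sin(.042); return np.round([c*d[0]+s*d[1],-s*d[0]+c*d[1]],1)
for n,a in {"chip L":(233,442,38),"chip far":(241,433,38),"chip near":(240,456,34),"chip2":(360,451,34),"foot far L":(187,431,97),"foot far R":(230,431,97),"stud":(241,389,55),"pul":(391,383,54)}.items(): print(n,P(*a))
E
```

```text
chip L [-60.8  72.8]
chip far [-51.9  65.5]
chip near [-76.5  65.1]
chip2 [-71.6 -54.8]
foot far L [-34.9 111. ]
foot far R [-34.9  81.4]
stud [-9.7 69.2]
pul [ -4.2 -57.7]
```

Call:
{"method": "arm_command", "body": {"targets": [[0,0,0.025,0,0,0],[0,0,0.018,0,0,0],[0,0,0.006,0,0,0],[0,0,0.001,0,0,0],[0,0,0,0,0,0]]}}

```text
clock: 16.07
eef_pos: [451.7, 72.0, 62.1]
tcp_rot: [3.141, -0.0, -1.53]
contact_force: [-0.6, -0.5, -1.7]
opening: 0.204
```

Call:
{"method": "arm_command", "body": {"targets": [[0.006,0,0,0,0,0],[0.01,0,0,0,0,0],[0.01,0,0,0,0,0],[0.01,0,0,0,0,0],[0.01,0,0,0,0,0],[0.01,0,0,0,0,0],[0.01,0,0,0,0,0],[0.01,0,0,0,0,0],[0.01,0,0,0,0,0],[0.01,0,0,0,0,0],[0.01,0,0,0,0,0],[0.01,0,0,0,0,0],[0.01,0,0,0,0,0],[0.006,0,0,0,0,0],[0,0,0,0,0,0]]}}

```text
clock: 17.32
eef_pos: [456.6, -60.6, 62.3]
tcp_rot: [-3.141, -0.0, -1.53]
contact_force: [-0.1, 0.3, -1.3]
opening: 0.203
```

```bash
python3 snap.py b8
```

```text
17.4667 [456.32526652 -59.34166876  62.22924051] [ 3.14135966e+00  1.30973973e-04 -1.52929840e+00] [ 0.68466897 -0.89488255 -2.04337797] 0.20164255151463198
```

View pics/b8.png

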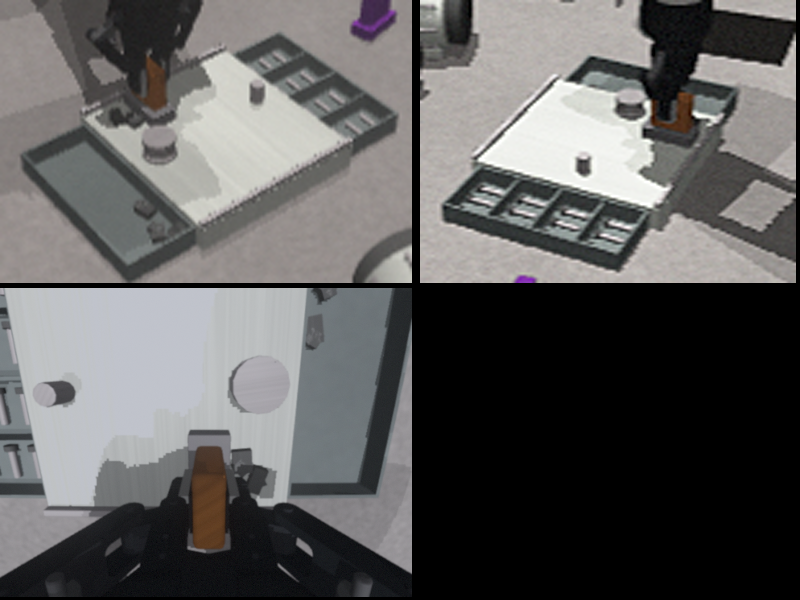

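Both chips are in front of the face and clear of the pulley. Same finishing push.

Call:
{"method": "arm_command", "body": {"targets": [[0.006,0,0,0,0,0],[0.008,0,0,0,0,0],[0.008,0,0,0,0,0],[0.008,0,0,0,0,0],[0.008,0,0,0,0,0],[0.008,0,0,0,0,0],[0.008,0,0,0,0,0],[0.008,0,0,0,0,0],[0.007,0,0,0,0,0],[0,0,0,0,0,0],[0,0,0,0,0,0]]}}

```text
clock: 18.38
eef_pos: [459.3, -128.8, 62.2]
tcp_rot: [3.142, 0.0, -1.53]
contact_force: [-0.5, -0.4, -1.5]
opening: 0.201
```

Call:
{"method": "arm_command", "body": {"targets": [[-0.006,0,0,0,0,0],[0,0,-0.02,0,0,0],[-0.01,0,-0.03,0,0,0],[-0.03,0,-0.03,0,0,0],[-0.03,0,0,0,0,0],[0,0,0,0,0,0]]}}

```text
clock: 18.88
eef_pos: [456.5, -49.0, 143.4]
tcp_rot: [-3.139, 0.001, -1.527]
contact_force: [-0.1, 0.7, -2.7]
opening: 0.202
```

```bash
python3 snap.py b9;python3 - <<'E'
import pickle,cv2,numpy as np
a,b,w=pickle.load(open("b9.pkl","rb"))
x=cv2.resize(a["image"][190:265,170:260],(600,500),interpolation=cv2.INTER_CUBIC)
cv2.imwrite("pics/z9.png",x)
E
```

```text
19.0333 [455.87560685 -52.27575589 141.64410603] [ 3.14135900e+00 -1.26058235e-04 -1.52699960e+00] [ 0.01516146  0.57273356 -1.72955255] 0.20261790588939227
```

View pics/b9.png

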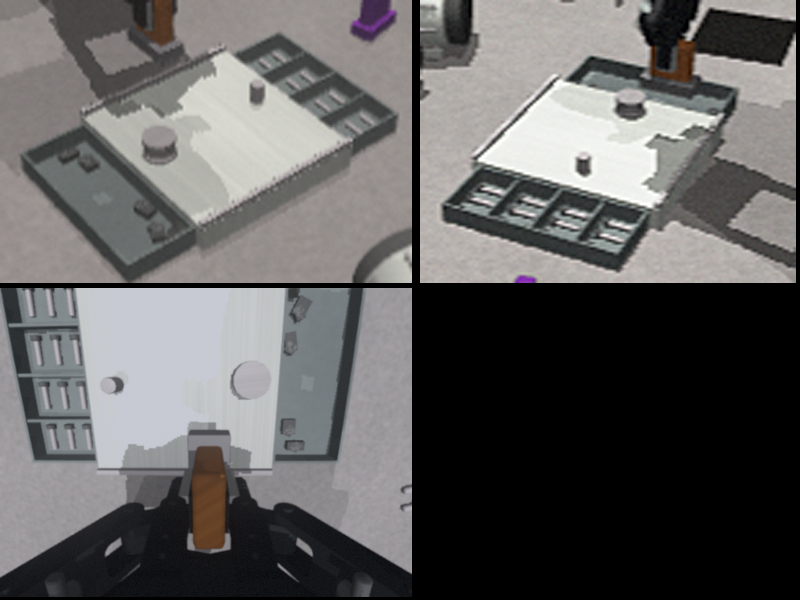

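View pics/z9.png

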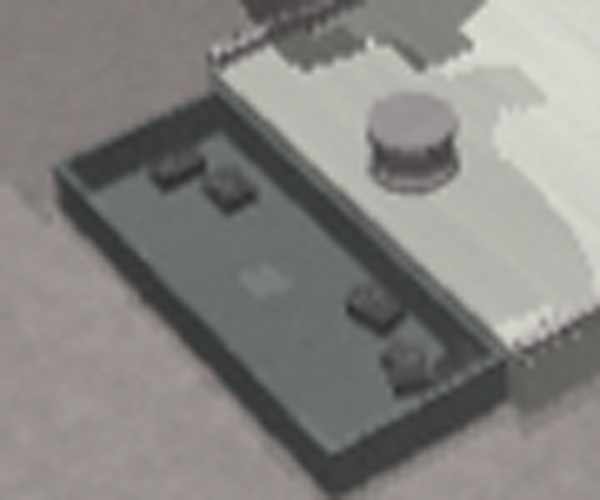

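All five chips lie in the catch tray, the plate holds only stud and pulley. To the mat at (487,-374).

Call:
{"method": "arm_command", "body": {"targets": [[0.036,-0.002,0,0,0,0],[0.036,-0.002,0,0,0,0],[0.036,-0.002,0,0,0,0],[0.036,-0.002,0,0,0,0],[0.036,-0.002,0,0,0,0],[0.036,-0.002,0,0,0,0],[0.036,-0.002,0,0,0,0],[0.036,-0.002,0,0,0,0],[0.036,-0.001,0,0,0,0],[0,0,0,0,0,-0.11],[0,0,0,0,0,0],[0,0,0,0,0,0]]}}

```text
clock: 20.03
eef_pos: [485.5, -376.1, 140.5]
tcp_rot: [3.14, 0.002, -1.423]
contact_force: [-0.7, 0.1, -1.9]
opening: 0.203
```

```bash
python3 - <<'E'
from rig import r
import cv2,pickle,numpy as np
w=r.grab_frame("wrist"); a=r.grab_frame("scene")["image"]
pickle.dump(w,open("w10.pkl","wb"))
o=np.hstack([cv2.resize(w["image"],(400,300)),cv2.resize(a[200:320,60:220],(400,300))])
cv2.imwrite("pics/w10.png",o); s=r.sense(); print(s["clock"],s["eef_pos"],s["tcp_rot"])
E
```

```text
20.1333 [ 485.99764852 -375.08910714  141.03788468] [ 3.14043954e+00  1.38211015e-03 -1.42163952e+00]
```

View pics/w10.png

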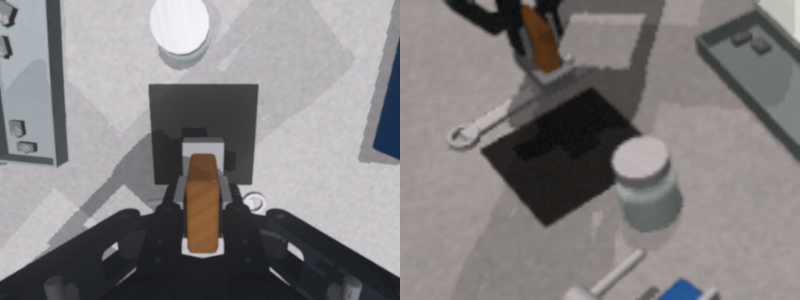

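Call:
{"method": "arm_command", "body": {"targets": [[0,0,0.03,0,0,0],[0,0,0.03,0,0,0],[0,0,0.025,0,0,0],[0,0,0.013,0,0,0],[0,0,0.004,0,0,0],[0,0,0.001,0,0,0],[0,0,0,0,0,0],[0,0,0,0,0,0]]}}

```text
clock: 20.8
eef_pos: [487.7, -376.5, 40.3]
tcp_rot: [-3.14, -0.002, -1.419]
contact_force: [-0.3, -0.7, -1.9]
opening: 0.197
```

Call:
{"method": "arm_command", "body": {"targets": [[0,0,0.001,0,0,0],[0,0,0,0,0,0],[0,0,0,0,0,0],[0,0,0,0,0,0]]}}

```text
clock: 21.13
eef_pos: [486.9, -376.1, 38.2]
tcp_rot: [-3.141, -0.0, -1.419]
contact_force: [-0.1, 0.3, -1.8]
opening: 0.204
```

Call:
{"method": "arm_command", "body": {"targets": [[0,0,0.001,0,0,0],[0,0,0,0,0,0],[0,0,0.0008,0,0,0],[0,0,0,0,0,0],[0,0,0,0,0,0]]}}

```text
clock: 21.55
eef_pos: [486.6, -375.9, 35.8]
tcp_rot: [3.141, 0.0, -1.419]
contact_force: [-0.2, -1.1, -2.4]
opening: 0.202
```

Call:
{"method": "arm_command", "body": {"targets": [[0,0,0.0007,0,0,0],[0,0,0,0,0,0],[0,0,0,0,0,0]]}}

```text
clock: 21.8
eef_pos: [486.8, -376.0, 35.7]
tcp_rot: [-3.141, -0.0, -1.419]
contact_force: [-1.9, 1.9, 4.8]
opening: 0.198
```

Contact on the mat (force went from -2 to +4.8 N). Release, then rise straight.

Call:
{"method": "arm_command", "body": {"targets": [[0,0,0,0,0,0],[0,0,0,0,0,0],[0,0,0,0,0,0],[0,0,0,0,0,0],[0,0,0,0,0,0],[0,0,0,0,0,0],[0,0,0,0,0,0]], "fingers": 0.06}}

```text
clock: 22.38
eef_pos: [486.7, -376.0, 35.2]
tcp_rot: [3.142, 0.0, -1.419]
contact_force: [-0.1, 0.3, 0.1]
opening: 0.697
```

Call:
{"method": "arm_command", "body": {"targets": [[0,0,-0.005,0,0,0],[0,0,-0.02,0,0,0],[0,0,-0.03,0,0,0],[0,0,-0.04,0,0,0],[0,0,-0.04,0,0,0],[0,0,-0.04,0,0,0],[0,0,-0.03,0,0,0],[0,0,0,0,0,0],[0,0,0,0,0,0]]}}

```text
clock: 23.13
eef_pos: [487.6, -376.7, 242.8]
tcp_rot: [-3.138, -0.003, -1.419]
contact_force: [-0.3, 0.2, -0.1]
opening: 0.703
```

```bash
python3 - <<'E'
from rig import r
import cv2,pickle,numpy as np
w=r.grab_frame("wrist"); a=r.grab_frame("scene"); d=r.grab_frame("side")
pickle.dump((a,d,w),open("w11.pkl","wb"))
o=np.vstack([np.hstack([cv2.resize(w["image"],(400,300)),cv2.resize(a["image"][200:320,60:220],(400,300))]),
np.hstack([cv2.resize(a["image"][155:275,170:330],(400,300)),cv2.resize(d["image"][110:230,200:360],(400,300))])])
cv2.imwrite("pics/w11.png",o); s=r.sense(); print(s["clock"],s["eef_pos"],s["tcp_rot"],s["opening"],s["contact_force"])
E
```

```text
23.2833 [ 485.8935749  -375.35934039  238.78852658] [ 3.13985660e+00  1.79514597e-03 -1.41898911e+00] 0.7036788422479205 [ 0.47452183  0.70169829 -0.61294596]
```

View pics/w11.png

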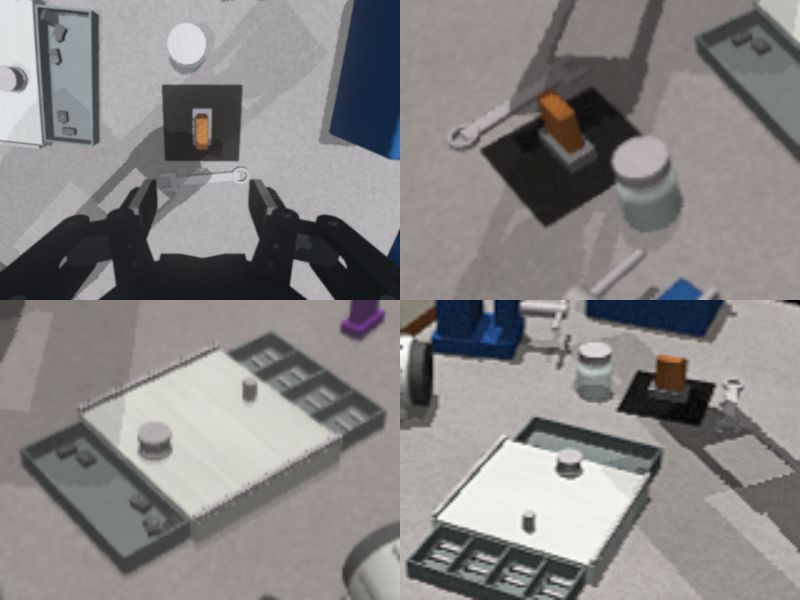

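```bash
python3 - <<'E'
import pickle,cv2
a,d,w=pickle.load(open("w11.pkl","rb"))
cv2.imwrite("pics/z11.png",cv2.resize(w["image"][0:195,30:140],(440,590)[:2] if 0 else (335,594),interpolation=cv2.INTER_CUBIC))
E
```

```text
(no output)
```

View pics/z11.png

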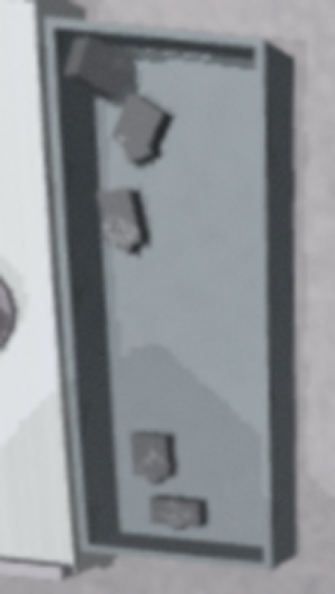

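One chip leans in the corner at the plate-side wall (z11 about (100,70)); I check its height.

```bash
python3 - <<'E'
from h import *; import pickle
a,d,w=pickle.load(open("w11.pkl","rb"))
cv2.imwrite("pics/z12.png",cv2.resize(a["image"][225:260,218:258],(800,700)[:2] if 0 else (680,595),interpolation=cv2.INTER_CUBIC))
z=lambda X,Y:(30+(X+.5)/3.045-.5,(Y+.5)/3.046-.5)
for n,X,Y in (("L",68,70),("top",82,38),("right",136,75),("bot",122,101),("ctr",102,70),("rim corner inner",60,33)):
    for h in (10,20,26):
        q=onz(w,*z(X,Y),h); e=q[:2]-[521.5,-20.5]; print(n,h,np.round([e[0]+.042*e[1],e[1]-.042*e[0]],1))
E
```

```text
L 10 [ 86.1 -97.2]
L 20 [  84.4 -103.8]
L 26 [  83.3 -107.7]
top 10 [  97.8 -103.2]
top 20 [  95.7 -109.7]
top 26 [  94.5 -113.5]
right 10 [  86.6 -123.6]
right 20 [  84.9 -129.5]
right 26 [  83.9 -133. ]
bot 10 [  76.9 -117.8]
bot 20 [  75.4 -123.8]
bot 26 [  74.6 -127.4]
ctr 10 [  87.2 -110.5]
ctr 20 [  85.5 -116.7]
ctr 26 [  84.4 -120.4]
rim corner inner 10 [ 98.8 -94.8]
rim corner inner 20 [  96.7 -101.5]
rim corner inner 26 [  95.5 -105.4]
```

View pics/z12.png

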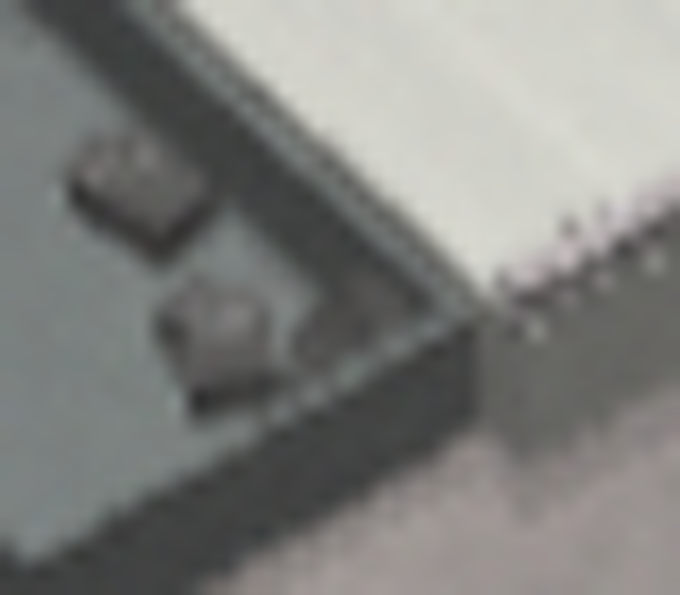

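The chip leans against the wall, with its top edge (about 20 mm) below the rim and its centre near 13 mm, which is within the limit. Scraper stands centred on the mat. I hand in.

```bash
python3 - <<'E'
from rig import r
print(r.sense()["clock"]); print(r.sign_off())
E
```

```text
23.2833
the job is handed in; nothing more can be done
None
```

The job is done and handed in at 23.3 s of the 67 s allowed; the sign-off itself gives no verdict.

- **Moves:** I gripped the scraper and pushed the middle chip sideways, out from between stud and pulley. Then I wiped the +x lane (three chips) and the -x lane (two chips) over the edge into the undivided tray. Last, I set the scraper down on the mat, let go and raised the arm about 200 mm.
- **Chips:** The last pictures show all five in the catch tray and none on the plate. One leans in the tray corner against the plate-side wall. I estimate its top edge at about 20 mm and its centre at 13 mm, under the 24 mm limit. That comes from a single view plus the scene picture, so it is less certain than the rest.
- **Scraper:** It stands upright, released at (487, -376). I measured the mat's centre at about (487, -374).
- **Bystanders:** Nothing looked moved. My three readings of the pulley along the plate's y differed by up to 11 mm, two of them taken with it partly hidden. I put that down to picking the pixels, since the pulley looked unmoved in the pictures. I did not measure it again at the end.
- **Forces:** The readings at the end of each move never passed 7 N.

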